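Reverse the lock parts row onto the assembly rack

ROBOT

A 6-joint arm with a two-finger parallel gripper is mounted at the origin on the work surface. World frame = base frame: x ahead of the robot, y to its left, z up, the work surface at z = 0. Lengths are in mm, angles in degrees, forces in N, time in s.
With the tool pointing down it reaches from about 300 to 850 mm from the base axis. Payload 4.2 kg.
Tool frame: the origin (TCP) lies on the centre line of the jaws, within the pads' length; the fingertips stand 14 mm ahead of it and the grasp point (between the pads) lies 5 mm behind it; x points along the fingers, y is the direction in which the jaws open and shut, and the axes are right-handed (so a half turn about x gives the same grasp; the last joint's range is limited). The gripper opens to 91 mm and grips with 3 to 60 N. Pads are 32 mm wide; open, the fingers measure 118 mm over their backs; the gripper's body (76 mm by 178 mm) begins 60 mm behind the grasp point.
Start: joints at [-69.442, 18.312, 89.639, -0, 72.044, -1.146], TCP at [212.642, -534.252, 227.976] pointing down, gripper open.
Joint ranges: [-177.97, 177.97], [-48.28, 115.42], [12.27, 149.76], [-77.06, 257.06], [2.81, 150.46], [-146.56, 146.56]. Speed limits (degrees/s): [147.25, 147.25, 180, 180, 180, 180].

INTERFACE

Orientations are given as [roll, pitch, yaw] about the fixed x, y, z axes, in that order (R = Rz(yaw) Ry(pitch) Rx(roll)).
In Python, from workcell import readout, optics, env gives the robot as it stands.
- The arm moves only by the shell command python3 -m creep 'ROWS' [OPENING] [FORCE]. ROWS is JSON, a list of rows, each an object with "translation": the shift along the world's x, y, z in cm, a list of three; "delta_rot": the turn, a rotation vector about the world's x, y, z in rad, a list of three. In form: [{"translation": [dx, dy, dz], "delta_rot": [rx, ry, rz]}, ...]. A call has 1 to 5 rows; each row shifts and turns the commanded pose from where the row before left it; what a row does not reach is not made up. A row lasts 1/12 s, in which the tool goes at most 41.7 mm and 7.16 degrees, less where a joint would pass 70% of its speed; a pose out of reach is approached as far as the arm can. A call with a gripper value outside its range is refused whole. OPENING is the gripper's target within -1 to 1 (fully open at 1, half-way at 0, shut at -1), set as the call begins (- or left out, the last holds). The fingers move at their own pace and stop on an object; FORCE is the grip in N (left out, the last holds). Time passes only in rows, so rows that do not move let the fingers close. It gives the time, the measured TCP pose, the force and the opening at its end, in the units of the state.
- readout.state(): the state, without advancing time (a new reading comes with each control period).
- optics.grab_frame(name): name is "scene" or "top" or "wrist"; returns (picture, depth): 420x560x3 uint8, red, green, blue; 420x560 float32, mm along the optical axis (not along the pixel's ray), 0 where there is no reading.
- optics.camera_params(name): a dict with "mtx" (3x3 intrinsics, pixels), "R" (3x3) and "t" (3): a world point X has camera coordinates R X + t. Camera axes: x right, y down, z forward; pixel columns grow to the right and rows downward; lengths in mm; the calibration is good to about 2 mm. A picture is of the moment at which its call begins: read the wrist's pose just before it. camera_params takes no time and is no camera call; for the wrist camera it gives the pose at the moment of the call.
- env.job_done(): hands the job in, once; it reports no verdict.
The state is a dict: "time_s": time; "qpos": joint angles; "qvel": joint speeds; "effort": joint torques, N m; "ee_pos": TCP position; "ee_rot": TCP orientation; "force": force on the tool from outside, world axes, zero at the start; "torque": the same for the moment, N m; "gripper_width": finger opening in mm.
Only numpy, scipy, OpenCV 4.12 (cv2) and the standard library are available. Lean on these libraries where they do the work, as an engineer would, in place of code of your own. Each camera call takes 0.05 s, during which the arm holds its last target.

TASK

Move the four lock parts one by one from the delivery rack to the empty assembly rack in reverse order, counting from each rack's end pin: the part next to the pin on the delivery rack goes to the place farthest from the pin on the assembly rack, the second to the second farthest, and so on, until the part farthest from the pin stands next to the assembly rack's pin. Stand each part upright on the middle of its black pad, keep the parts from toppling on the way, and leave them all released and still.

Things in the scene. Friction and masses are not known exactly. Their poses are not given: they have to be found in the camera images.
- striker_cup: Brass striker cup: a plain open round cup, mouth up, outside diameter 38 mm, height 36 mm, wall 3 mm, about 90 g. Origin: centre of its underside, z up along its axis. Starts upright within 3 mm of the middle of one of the four places of the delivery rack.
- spring: Chrome return spring, a rigid coil standing on end, outside diameter 24 mm, height 42 mm, about 30 g; it does not compress. Not the shorter one, 22 mm high, that stands elsewhere on the plate. Origin: centre of its underside, z up along its axis. Starts upright within 3 mm of the middle of one of the four places of the delivery rack.
- roller: Yellow nylon roller: a spool standing on end, flanges of diameter 36 mm at top and bottom (each 8 mm high), waist of diameter 29 mm, height 34 mm, about 30 g. Origin: centre of its underside, z up along its axis. Starts upright within 3 mm of the middle of one of the four places of the delivery rack.
- coupler: Aluminium shaft coupler: a solid-looking cylinder standing on end, diameter 30 mm, height 44 mm, with a dark groove round the middle and a dark bore and slit on top, about 80 g. Origin: centre of its underside, z up along its axis. Starts upright within 3 mm of the middle of one of the four places of the delivery rack.
- pad_striker_cup: The fixed black rubber pad, 50 x 50 x 3 mm, on which the brass cup stands at the start: it marks that part's place in the delivery rack's row and stays there. Its top is 17 mm above the rack's underside. Origin: centre of its underside.
- pad_spring: The fixed black rubber pad, 50 x 50 x 3 mm, on which the long spring stands at the start: it marks that part's place in the delivery rack's row and stays there. Its top is 17 mm above the rack's underside. Origin: centre of its underside.
- pad_roller: The fixed black rubber pad, 50 x 50 x 3 mm, on which the yellow roller stands at the start: it marks that part's place in the delivery rack's row and stays there. Its top is 17 mm above the rack's underside. Origin: centre of its underside.
- pad_coupler: The fixed black rubber pad, 50 x 50 x 3 mm, on which the aluminium coupler stands at the start: it marks that part's place in the delivery rack's row and stays there. Its top is 17 mm above the rack's underside. Origin: centre of its underside.
- delivery_rack: Rack the parts start on, at any yaw on one side of the centre line: aluminium bar 262 x 64 x 14 (x, y, z; mm here and everywhere), fixed on a 12 thick plate. Origin: centre of underside, z up. Places at x = +93, +31, -31, -93, y = 0, between ribs 4 wide, 6 above the bar. End pin at x = +146 only, on a foot to x = +162: upright pin of diameter 16 with a black ball of diameter 25, 49.5 high in all.
- assembly_rack: The empty rack on the other side, at its own yaw: same bar, origin, axes, places, ribs and end pin (at its +x end) as the delivery rack. Each place has a fixed black rubber pad 50 x 50 x 3, its top 17 above the rack's underside, for a part to stand on. Small loose bits up to 35 high lie between and beyond the racks, clear of a gripper that closes across the row.

How it is judged:
By the outcome, as a careful person would: the job done as asked, in the order asked, and still so for the second after the job is handed in, with the robot touching nothing.
It also fails if it takes over 128 s, if anything falls off the work surface, if the arm or the gripper's body presses on something with over 40 N, if the wrist force passes 120 N, or if a joint passes its speed limit or range.

## Working session

There is one attempt and no reset: what is moved stays moved. The work goes in short steps, Python scripts to look and compute and a shell command to move; the robot and the scene stay as the last step left them, time stands still between calls to the robot, and variables do not carry over. Pictures are saved under pics/ and viewed, and the job is handed in when it is done.

```bash
ls; mkdir -p pics; python3 - <<'E'
from workcell import readout, optics, env
import cv2,numpy as np
print(readout.state())
for n in ("top","scene"):
    im,d=optics.grab_frame(n); p=optics.camera_params(n)
    cv2.imwrite(f"pics/{n}0.png",im[:,:,::-1]); np.savez(f"pics/{n}0.npz",im=im,d=d,**p); print(n,p)
E
```

```text
pics
{'time_s': 0.0, 'qpos': array([-6.94423788e+01,  1.83495487e+01,  8.97065734e+01, -3.64087758e-04,
        7.20462792e+01, -1.14553513e+00]), 'qvel': array([-0.04464434,  0.05452704,  0.07669364,  0.03688668, -0.07659973,
       -0.10480743]), 'effort': array([ 4.53668545e-04, -4.12453759e+01, -2.31981486e+01,  7.29840738e-02,
        4.57302493e-02, -1.32329283e-04]), 'ee_pos': array([ 212.46073218, -533.77047907,  227.14012941]), 'ee_rot': array([-90.95185298,  89.89759809, 110.75141593]), 'force': array([ 0.81174618, -0.18892769,  0.28301431]), 'torque': array([ 0.01421317, -0.03453452, -0.0011781 ]), 'gripper_width': 91.46353978664509}
top {'mtx': array([[478.8887699 ,   0.        , 278.57945217],
       [  0.        , 478.8887699 , 209.03980987],
       [  0.        ,   0.        ,   1.        ]]), 'R': array([[ 0.01911114, -0.99972154, -0.01384225],
       [-0.98894826, -0.01686568, -0.14729862],
       [ 0.14702415,  0.01650432, -0.9889952 ]]), 't': array([ -22.95957791,  558.61884046, 1047.61944591])}
scene {'mtx': array([[498.51182534,   0.        , 282.7973799 ],
       [  0.        , 498.51182534, 202.36968221],
       [  0.        ,   0.        ,   1.        ]]), 'R': array([[ 0.78370992,  0.62080732,  0.01992577],
       [ 0.35012893, -0.41505198, -0.83972709],
       [-0.5130385 ,  0.66507904, -0.54264296]]), 't': array([-411.59763609, -151.80127405, 1267.50067013])}
```

View pics/top0.png

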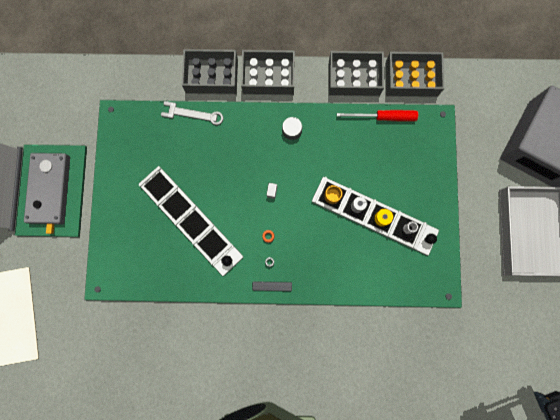

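View pics/scene0.png

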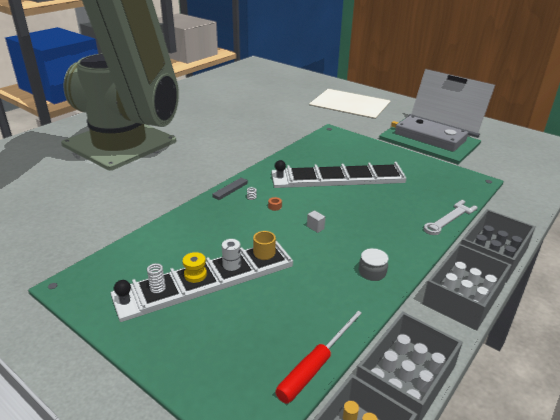

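The top view shows the delivery rack on the right, with its pin at (430,240). From the pin the parts are spring (410,228), roller (384,216), coupler (360,203) and cup (333,193). The assembly rack is on the left, with its pin at (227,262) and pads at (214,244), (194,224), (176,206) and (159,184).

```bash
cat > h.py <<'E'
import numpy as np,cv2
def ray(p,uv,z):
    uv=np.atleast_2d(uv).astype(float); K,R,t=p['mtx'],p['R'],p['t']
    d=np.c_[(uv-K[:2,2])/[K[0,0],K[1,1]],np.ones(len(uv))]@R   # R^T d
    c=-R.T@t
    return c+d*((z-c[2])/d[:,2])[:,None]
def proj(p,X):
    X=np.atleast_2d(X); c=X@p['R'].T+p['t']; q=c@p['mtx'].T; return q[:,:2]/q[:,2:]
def cloud(p,d):
    v,u=np.indices(d.shape); K=p['mtx']
    c=np.stack([(u-K[0,2])/K[0,0]*d,(v-K[1,2])/K[1,1]*d,d],-1)
    return (c-p['t'])@p['R']
def load(n):
    z=np.load(f'pics/{n}.npz'); return z['im'],z['d'],{k:z[k] for k in('mtx','R','t')}
E
python3 - <<'E'
from h import *
im,d,p=load('top0')
P=cloud(p,d)
print('mat z',np.median(P[150:170,230:260,2]),'table',np.median(P[330:360,150:200,2]))
for uv in [(214,244),(194,224),(176,206),(159,184),(333,193),(360,203),(384,216),(410,228),(430,240),(227,262)]:
    print(uv,P[uv[1],uv[0]].round(1))
dark=(im.max(2)<60).astype(np.uint8); dark[:,:100]=0;dark[:120]=0;dark[300:]=0;dark[:,450:]=0
cs,_=cv2.findContours(dark,cv2.RETR_EXTERNAL,cv2.CHAIN_APPROX_NONE)
for c in cs:
    if cv2.contourArea(c)>60:
        r=cv2.minAreaRect(c); print('dark',np.round(r[0],1),np.round(r[1],1),round(r[2],1),ray(p,r[0],29)[0].round(1))
h=(P[...,2]>20)&(P[...,2]<75); h[:,:100]=0;h[:120]=0;h[300:]=0;h[:,450:]=0
white=(im.min(2)>100)&h
for s,x0,x1 in(('asm',120,250),('del',300,450)):
    m=np.zeros_like(h); m[:,x0:x1]=h[:,x0:x1]
    n,l,st,ce=cv2.connectedComponentsWithStats(m.astype(np.uint8))
    k=1+st[1:,4].argmax(); print(s,st[k])
    mm=(l==k)&(abs(P[...,2]-26)<6)
    v,u=np.nonzero(mm); X=ray(p,np.c_[u,v],26)[:,:2]
    r=cv2.minAreaRect(X.astype(np.float32)); print(r)
E
```

```text
mat z 11.796882280199362 table -0.5426857720599448
(214, 244) [477.7 133.   28.6]
(194, 224) [522.5 180.3  31. ]
(176, 206) [563.5 223.8  30.9]
(159, 184) [615.3 267.1  27.1]
(333, 193) [ 599.3 -136.9   34.6]
(360, 203) [ 570.9 -192.8   72. ]
(384, 216) [ 544.1 -247.1   63. ]
(410, 228) [ 522.1 -312.6   29.7]
(430, 240) [ 492.8 -347.7   61.1]
(227, 262) [436.4  98.3  58.4]
dark [226.5 260.5] [9. 9.] 90.0 [440.8 103.1  29. ]
dark [430.5 238.5] [ 9. 11.] 90.0 [ 499.1 -358.6   29. ]
dark [212.  243.9] [20.4 20.7] 47.1 [477.9 137.5  29. ]
dark [406.3 229.4] [21.5 20.1] 26.6 [ 518.9 -304.3   29. ]
dark [193.8 224.3] [19.8 20.5] 45.0 [522.2 181.3  29. ]
dark [381.3 217.9] [21.  20.1] 26.6 [ 544.3 -247.9   29. ]
dark [356.4 206.6] [20.7 20. ] 25.0 [ 569.4 -191.2   29. ]
dark [176. 205.] [19.8 19.8] 45.0 [566.1 224.4  29. ]
dark [331.8 195.4] [20.6 19.7] 26.6 [ 594.6 -134.7   29. ]
dark [158.3 185.9] [19.8 20.1] 48.0 [610.4 267.8  29. ]
asm [ 139  167  104  109 3405]
((531.9359130859375, 191.68630981445312), (292.78985595703125, 64.2958755493164), 44.52733612060547)
del [ 312  177  127   78 3459]
((549.9857177734375, -232.92745971679688), (291.07843017578125, 65.09832763671875), 65.69253540039062)
```

```bash
cat >> h.py <<'E'
from scipy.spatial.transform import Rotation as Ro
def tool(s):
    R=Ro.from_euler('xyz',s['ee_rot'],degrees=True).as_matrix()
    return R
def st():
    from workcell import readout
    s=readout.state(); R=tool(s)
    ya=np.degrees(np.arctan2(R[1,1],R[0,1]))
    return s,R,ya
def rep(tgt=None,yaw=None):
    s,R,ya=st()
    print('t',round(s['time_s'],2),'pos',s['ee_pos'].round(1),'x',R[:,0].round(4),'yaw_y',round(ya,2),'F',s['force'].round(1),'w',round(s['gripper_width'],1),'q',s['qpos'].round(0))
    if tgt is not None:
        print('  go cm',((np.array(tgt)-s['ee_pos'])/10).round(2))
    if yaw is not None:
        dy=(yaw-ya+90)%180-90
        # target: x down, y at ya+dy
        a=np.radians(ya+dy); x=np.array([0,0,-1.]); y=np.array([np.cos(a),np.sin(a),0]); T=np.c_[x,y,np.cross(x,y)]
        print('  rot rad',Ro.from_matrix(T@R.T).as_rotvec().round(4))
E
python3 - <<'E'
from h import *
from workcell import optics
rep([518.9,-304.3,200],-24.05)
im,d=optics.grab_frame('wrist'); p=optics.camera_params('wrist'); cv2.imwrite('pics/w0.png',im[:,:,::-1]); print(p)
s,R,y=st(); c=-p['R'].T@p['t']; print('cam in tool',R.T@(c-s['ee_pos']), R.T@p['R'].T)
E
```

```text
t 0.1 pos [ 212.5 -533.9  227.2] x [-5.0e-04  1.5e-03 -1.0e+00] yaw_y -68.3 F [-0.1 -0.2  0. ] w 91.1 q [-69.  18.  90.   0.  72.  -1.]
  go cm [30.64 22.96 -2.72]
  rot rad [-0.0012 -0.0011  0.7723]
{'mtx': array([[377.45248777,   0.        , 280.26397474],
       [  0.        , 377.45248777, 207.77602599],
       [  0.        ,   0.        ,   1.        ]]), 'R': array([[ 0.37017063, -0.92896314, -0.00109293],
       [-0.89052786, -0.35518947,  0.28425442],
       [-0.26445007, -0.10424935, -0.95874826]]), 't': array([-574.33854939,  -32.12003658,  391.6383092 ])}
cam in tool [-1.56647126e+02 -1.34422146e-01 -8.07519135e+01] [[-1.98360436e-04 -2.84279003e-01  9.58741576e-01]
 [ 9.99999898e-01  3.31469057e-04  3.05181413e-04]
 [-4.04549834e-04  9.58741539e-01  2.84278909e-01]]
```

View pics/w0.png

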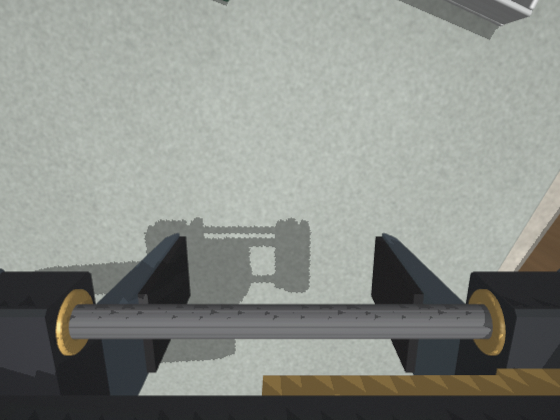

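```bash
python3 -m creep '[{"translation":[3.06,2.3,-0.3],"delta_rot":[0,0,0.077]},{"translation":[3.06,2.3,-0.3],"delta_rot":[0,0,0.077]},{"translation":[3.06,2.3,-0.3],"delta_rot":[0,0,0.077]},{"translation":[3.06,2.3,-0.3],"delta_rot":[0,0,0.077]},{"translation":[3.06,2.3,-0.3],"delta_rot":[0,0,0.077]}]' 1 20
python3 -m creep '[{"translation":[3.06,2.3,-0.3],"delta_rot":[0,0,0.077]},{"translation":[3.06,2.3,-0.3],"delta_rot":[0,0,0.077]},{"translation":[3.06,2.3,-0.3],"delta_rot":[0,0,0.077]},{"translation":[3.06,2.3,-0.3],"delta_rot":[0,0,0.077]},{"translation":[3.06,2.3,-0.3],"delta_rot":[0,0,0.077]}]'
python3 -m creep '[{"translation":[0,0,0],"delta_rot":[0,0,0]},{"translation":[0,0,0],"delta_rot":[0,0,0]},{"translation":[0,0,0],"delta_rot":[0,0,0]}]'
python3 - <<'E'
from h import *
from workcell import optics
rep([518.9,-304.3,200],-24.05)
im,d=optics.grab_frame('wrist'); p=optics.camera_params('wrist'); cv2.imwrite('pics/w1.png',im[:,:,::-1]);np.savez("pics/w1.npz",im=im,d=d,**p)
E
```

```text
time_s: 0.57
ee_pos: [366.7, -417.9, 212.6]
ee_rot: [-97.5, 90.0, 126.4]
force: [0.2, -0.5, 0.1]
gripper_width: 90.8
time_s: 0.98
ee_pos: [519.8, -302.7, 197.6]
ee_rot: [-84.1, 90.0, 162.0]
force: [-0.3, -1.0, -0.2]
gripper_width: 91.2
time_s: 1.23
ee_pos: [518.2, -304.3, 197.6]
ee_rot: [-66.6, 89.9, 179.2]
force: [0.6, 0.9, -0.8]
gripper_width: 91.8
t 1.23 pos [ 518.2 -304.3  197.6] x [-0.0012  0.     -1.    ] yaw_y -24.18 F [ 0.6  0.9 -0.8] w 91.8 q [-31.  22.  89.  -0.  69.  -7.]
  go cm [ 0.07 -0.    0.24]
  rot rad [-0.     -0.0012  0.0022]
```

View pics/w1.png

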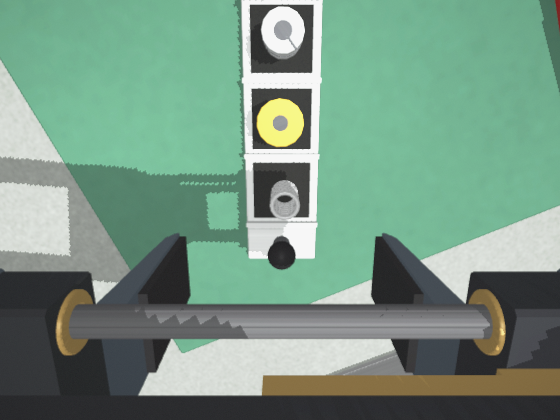

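The wrist view shows the row along the image column: spring top at about (285,200), roller (280,122), coupler (283,30) and pin ball (281,254).

```bash
python3 - <<'E'
from h import *
im,d,p=load('w1')
hsv=cv2.cvtColor(im,cv2.COLOR_RGB2HSV)
y=cv2.inRange(hsv,(20,120,120),(35,255,255)); y[270:]=0
c=max(cv2.findContours(y,0,1)[0],key=cv2.contourArea); e=cv2.minEnclosingCircle(c); print('roller',e,ray(p,e[0],63)[0])
pts=cloud(p,d)
for n,z,ro in(('spring',71,(170,225,262,310)),('coupler',73,(0,70,250,320)),('roller',63,(90,160,250,310))):
    sub=pts[ro[0]:ro[1],ro[2]:ro[3]]; m=(abs(sub[...,2]-z)<3)
    q=sub[m]; (cx,cy),r=cv2.minEnclosingCircle(q[:,:2].astype(np.float32)); print(n,m.sum(),q.mean(0).round(1),(round(cx,1),round(cy,1),round(r,1)))
# pad and white-bar lateral edges at spring's place
for n,X in(('pads',[(518.9,-304.3,29),(544.3,-247.9,29),(569.4,-191.2,29)]),('sp',[(518.9,-304.3,71)])): print(n,proj(p,np.array(X)).round(1))
dk=(im.max(2)<70).astype(np.uint8); dk[235:]=0; dk[:,:240]=0;dk[:,325:]=0
for c in cv2.findContours(dk,0,1)[0]:
    if cv2.contourArea(c)>500: 
        r=cv2.minAreaRect(c); print('dark',r, ray(p,r[0],29)[0])
E
```

```text
roller ((280.02056884765625, 122.2030029296875), 24.536819458007812) [ 542.90637389 -248.44466907   63.        ]
spring 352 [ 520.6 -307.    70.7] (520.5, -307.4, 12.0)
coupler 1598 [ 570.2 -192.3   73.1] (570.2, -192.4, 14.9)
roller 1761 [ 543.  -248.3   63.1] (542.9, -248.7, 17.9)
pads [[281.2 189.7]
 [281.3 118.2]
 [280.9  38. ]]
sp [[281.3 202.6]]
dark ((281.0, 189.99998474121094), (53.99999237060547, 51.99999237060547), 0.0) [ 518.64230314 -304.46213884   29.        ]
dark ((281.0, 118.5), (59.0, 58.0), 90.0) [ 543.97100534 -248.06211776   29.        ]
dark ((281.0, 38.0), (66.0, 62.0), 90.0) [ 569.4743388  -191.27324111   29.        ]
```

```bash
python3 -m creep '[{"translation":[0.19,-0.29,-3.5],"delta_rot":[0,0,0]},{"translation":[0,0,-4],"delta_rot":[0,0,0]},{"translation":[0,0,-3.5],"delta_rot":[0,0,0]},{"translation":[0,0,-2.5],"delta_rot":[0,0,0]},{"translation":[0,0,-1.5],"delta_rot":[0,0,0]}]'
python3 -m creep '[{"translation":[0,0,0],"delta_rot":[0,0,0]},{"translation":[0,0,0],"delta_rot":[0,0,0]},{"translation":[0,0,0],"delta_rot":[0,0,0]},{"translation":[0,0,0],"delta_rot":[0,0,0]},{"translation":[0,0,0],"delta_rot":[0,0,0]}]' -1 15
python3 -m creep '[{"translation":[0,0,0],"delta_rot":[0,0,0]},{"translation":[0,0,0],"delta_rot":[0,0,0]},{"translation":[0,0,0],"delta_rot":[0,0,0]},{"translation":[0,0,0],"delta_rot":[0,0,0]},{"translation":[0,0,0],"delta_rot":[0,0,0]}]'
python3 - <<'E'
from h import *
rep([610.4,267.8,48],-45.5)
E
```

```text
time_s: 1.7
ee_pos: [517.5, -307.5, 44.9]
ee_rot: [-94.6, 89.7, 151.1]
force: [-0.1, 0.5, 0.1]
gripper_width: 91.1
time_s: 2.12
ee_pos: [521.2, -307.9, 49.7]
ee_rot: [82.8, 89.8, -31.4]
force: [-0.7, 0.2, 0.1]
gripper_width: 60.8
time_s: 2.53
ee_pos: [520.6, -307.1, 48.0]
ee_rot: [78.6, 90.0, -35.6]
force: [-0.3, -0.1, -0.9]
gripper_width: 27.5
t 2.53 pos [ 520.6 -307.1   48. ] x [ 1.e-04 -1.e-04 -1.e+00] yaw_y -24.17 F [-0.3 -0.1 -0.9] w 27.5 q [-32.  30.  99.  -0.  51.  -7.]
  go cm [ 8.98 57.49 -0.  ]
  rot rad [ 1.000e-04  1.000e-04 -3.723e-01]
```

```bash
python3 -m creep '[{"translation":[0,0,0],"delta_rot":[0,0,0]},{"translation":[0,0,0],"delta_rot":[0,0,0]},{"translation":[0,0,0],"delta_rot":[0,0,0]},{"translation":[0,0,0],"delta_rot":[0,0,0]}]'
python3 -m creep '[{"translation":[0,0,0.5],"delta_rot":[0,0,0]},{"translation":[0,0,1.5],"delta_rot":[0,0,0]},{"translation":[0,0,2],"delta_rot":[0,0,0]},{"translation":[0,0,2],"delta_rot":[0,0,0]},{"translation":[0,0,2],"delta_rot":[0,0,0]}]'
python3 -m creep '[{"translation":[0,0,2],"delta_rot":[0,0,0]},{"translation":[0,0,1.5],"delta_rot":[0,0,0]},{"translation":[0,0,0.5],"delta_rot":[0,0,0]}]'
python3 - <<'E'
from h import *
from workcell import optics
rep([610.4,267.8,48],-45.5)
im,d=optics.grab_frame('wrist'); p=optics.camera_params('wrist'); cv2.imwrite('pics/w2.png',im[:,:,::-1]);np.savez("pics/w2.npz",im=im,d=d,**p)
E
```

```text
time_s: 2.87
ee_pos: [520.6, -307.1, 48.0]
ee_rot: [140.2, 90.0, 26.0]
force: [-0.1, 0.0, -0.6]
gripper_width: 24.0
time_s: 3.28
ee_pos: [520.4, -307.1, 128.9]
ee_rot: [-87.2, 90.0, 158.6]
force: [0.5, 0.3, 0.0]
gripper_width: 23.5
time_s: 3.53
ee_pos: [521.7, -307.9, 171.1]
ee_rot: [81.9, 89.7, -32.2]
force: [0.0, -0.4, 0.1]
gripper_width: 23.7
t 3.53 pos [ 521.7 -307.9  171.1] x [ 0.0044 -0.0028 -1.    ] yaw_y -24.18 F [ 0.  -0.4  0.1] w 23.7 q [-32.  23.  91.  -0.  66.  -7.]
  go cm [  8.87  57.57 -12.31]
  rot rad [ 0.0036  0.0039 -0.3721]
```

View pics/w2.png

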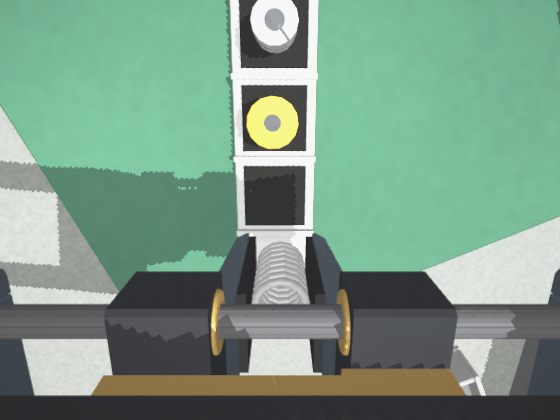

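The spring is held upright between the jaws at about (280,270). I'm carrying it over to the assembly rack.

```bash
A='x'; python3 -m creep '[{"translation":[0.1,0.8,0],"delta_rot":[0,0,-0.0149]},{"translation":[0.26,1.5,0],"delta_rot":[0,0,-0.0149]},{"translation":[0.36,2.3,0],"delta_rot":[0,0,-0.0149]},{"translation":[0.36,2.3,0],"delta_rot":[0,0,-0.0149]},{"translation":[0.36,2.3,0],"delta_rot":[0,0,-0.0149]}]'
python3 -m creep '[{"translation":[0.36,2.3,0],"delta_rot":[0,0,-0.0149]},{"translation":[0.36,2.3,0],"delta_rot":[0,0,-0.0149]},{"translation":[0.36,2.3,0],"delta_rot":[0,0,-0.0149]},{"translation":[0.36,2.3,0],"delta_rot":[0,0,-0.0149]},{"translation":[0.36,2.3,0],"delta_rot":[0,0,-0.0149]}]'
python3 -m creep '[{"translation":[0.36,2.3,0],"delta_rot":[0,0,-0.0149]},{"translation":[0.36,2.3,0],"delta_rot":[0,0,-0.0149]},{"translation":[0.36,2.3,0],"delta_rot":[0,0,-0.0149]},{"translation":[0.36,2.3,0],"delta_rot":[0,0,-0.0149]},{"translation":[0.36,2.3,0],"delta_rot":[0,0,-0.0149]}]'
python3 -m creep '[{"translation":[0.36,2.3,0],"delta_rot":[0,0,-0.0149]},{"translation":[0.36,2.3,0],"delta_rot":[0,0,-0.0149]},{"translation":[0.36,2.3,0],"delta_rot":[0,0,-0.0149]},{"translation":[0.36,2.3,0],"delta_rot":[0,0,-0.0149]},{"translation":[0.36,2.3,0],"delta_rot":[0,0,-0.0149]}]'
python3 -m creep '[{"translation":[0.36,2.3,0],"delta_rot":[0,0,-0.0149]},{"translation":[0.36,2.3,0],"delta_rot":[0,0,-0.0149]},{"translation":[0.36,2.3,0],"delta_rot":[0,0,-0.0149]},{"translation":[0.36,2.3,0],"delta_rot":[0,0,-0.0149]},{"translation":[0.36,2.3,0],"delta_rot":[0,0,-0.0149]}]'
python3 -m creep '[{"translation":[0.26,1.5,0],"delta_rot":[0,0,0]},{"translation":[0.1,0.8,0],"delta_rot":[0,0,0]},{"translation":[0,0,0],"delta_rot":[0,0,0]},{"translation":[0,0,0],"delta_rot":[0,0,0]},{"translation":[0,0,0],"delta_rot":[0,0,0]}]'
python3 - <<'E'
from h import *
from workcell import optics
rep([610.4,267.8,48],-45.5)
im,d=optics.grab_frame('wrist'); p=optics.camera_params('wrist'); cv2.imwrite('pics/w3.png',im[:,:,::-1]);np.savez("pics/w3.npz",im=im,d=d,**p)
print(proj(p,np.array([[477.9,137.5,29],[522.2,181.3,29],[566.1,224.4,29],[610.4,267.8,29]])).round(1))
E
```

```text
time_s: 4.0
ee_pos: [534.2, -214.1, 166.7]
ee_rot: [-84.4, 89.9, 157.1]
force: [-0.8, 0.3, 0.3]
gripper_width: 23.6
time_s: 4.42
ee_pos: [552.3, -98.9, 166.7]
ee_rot: [-66.1, 89.9, 171.1]
force: [-0.7, -0.3, -0.4]
gripper_width: 23.6
time_s: 4.83
ee_pos: [570.3, 16.0, 166.7]
ee_rot: [-49.1, 89.9, -176.2]
force: [0.2, -0.4, -0.7]
gripper_width: 23.8
time_s: 5.25
ee_pos: [588.3, 130.8, 166.6]
ee_rot: [-34.2, 89.9, -165.5]
force: [0.8, -0.3, -0.5]
gripper_width: 23.5
time_s: 5.67
ee_pos: [606.4, 245.7, 166.5]
ee_rot: [-18.6, 89.9, -154.1]
force: [0.5, 0.9, -0.4]
gripper_width: 23.9
time_s: 6.08
ee_pos: [610.3, 266.6, 167.8]
ee_rot: [11.6, 89.9, -124.0]
force: [-0.1, 0.5, -0.2]
gripper_width: 23.5
t 6.08 pos [610.3 266.6 167.8] x [-7.e-04 -1.e-03 -1.e+00] yaw_y -45.56 F [-0.1  0.5 -0.2] w 23.5 q [23. 29. 82. -0. 70. 68.]
  go cm [ 1.000e-02  1.200e-01 -1.198e+01]
  rot rad [ 0.001  -0.0007  0.001 ]
[[279.5 387.1]
 [279.2 330.4]
 [279.1 268.3]
 [279.1 198.5]]
```

View pics/w3.png

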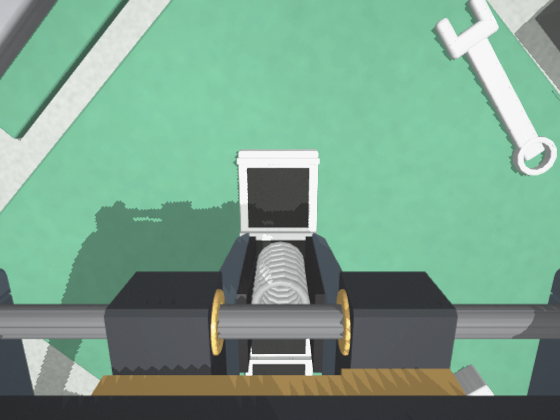

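The pad is centred at (279,198), which matches the projection to within a pixel, so I'm lowering the spring.

```bash
python3 -m creep '[{"translation":[0,0,-1],"delta_rot":[0,0,0]},{"translation":[0,0,-2],"delta_rot":[0,0,0]},{"translation":[0,0,-2.5],"delta_rot":[0,0,0]},{"translation":[0,0,-2.5],"delta_rot":[0,0,0]},{"translation":[0,0,-2],"delta_rot":[0,0,0]}]'
python3 -m creep '[{"translation":[0,0,-1],"delta_rot":[0,0,0]},{"translation":[0,0,-0.5],"delta_rot":[0,0,0]},{"translation":[0,0,-0.2],"delta_rot":[0,0,0]},{"translation":[0,0,-0.2],"delta_rot":[0,0,0]},{"translation":[0,0,0],"delta_rot":[0,0,0]}]'
python3 - <<'E'
from h import *
rep([610.4,267.8,48],-45.5)
E
```

```text
time_s: 6.55
ee_pos: [609.6, 266.6, 65.7]
ee_rot: [-15.5, 89.9, -151.1]
force: [-0.3, -1.1, -0.9]
gripper_width: 23.8
time_s: 6.97
ee_pos: [611.2, 268.0, 49.9]
ee_rot: [155.9, 89.9, 20.4]
force: [0.5, -0.3, -0.3]
gripper_width: 23.7
t 6.97 pos [611.2 268.   49.9] x [ 1.8e-03  7.0e-04 -1.0e+00] yaw_y -45.53 F [ 0.5 -0.3 -0.3] w 23.7 q [23. 35. 90. -0. 56. 68.]
  go cm [-0.08 -0.02 -0.19]
  rot rad [-0.0007  0.0018  0.0005]
```

```bash
python3 -m creep '[{"translation":[0,0,-0.08],"delta_rot":[0,0,0]},{"translation":[0,0,0],"delta_rot":[0,0,0]},{"translation":[0,0,0],"delta_rot":[0,0,0]},{"translation":[0,0,0],"delta_rot":[0,0,0]}]'
python3 -m creep '[{"translation":[0,0,0],"delta_rot":[0,0,0]},{"translation":[0,0,0],"delta_rot":[0,0,0]},{"translation":[0,0,0],"delta_rot":[0,0,0]},{"translation":[0,0,0],"delta_rot":[0,0,0]},{"translation":[0,0,0],"delta_rot":[0,0,0]}]' 0.3
python3 -m creep '[{"translation":[0,0,1],"delta_rot":[0,0,0]},{"translation":[0,0,3],"delta_rot":[0,0,0]},{"translation":[0,0,3],"delta_rot":[0,0,0]},{"translation":[0,0,3],"delta_rot":[0,0,0]},{"translation":[0,0,2],"delta_rot":[0,0,0]}]' 1
python3 - <<'E'
from h import *
from workcell import optics
rep([542.9,-248.5,168],-24.05)
im,d=optics.grab_frame('wrist'); p=optics.camera_params('wrist'); cv2.imwrite('pics/w4.png',im[:,:,::-1]);np.savez("pics/w4.npz",im=im,d=d,**p)
E
```

```text
time_s: 7.3
ee_pos: [610.7, 268.0, 48.7]
ee_rot: [151.7, 89.9, 16.2]
force: [0.1, 0.5, -0.2]
gripper_width: 23.7
time_s: 7.72
ee_pos: [610.6, 267.9, 48.2]
ee_rot: [99.5, 90.0, -36.0]
force: [0.9, -0.2, 0.6]
gripper_width: 54.0
time_s: 8.13
ee_pos: [611.6, 268.3, 172.4]
ee_rot: [157.4, 89.7, 21.8]
force: [1.1, 0.5, 0.1]
gripper_width: 87.4
t 8.13 pos [611.6 268.3 172.4] x [ 0.0045  0.0018 -1.    ] yaw_y -45.52 F [1.1 0.5 0.1] w 87.4 q [23. 29. 81. -0. 70. 68.]
  go cm [ -6.87 -51.68  -0.44]
  rot rad [-0.0026  0.0041  0.3747]
```

View pics/w4.png

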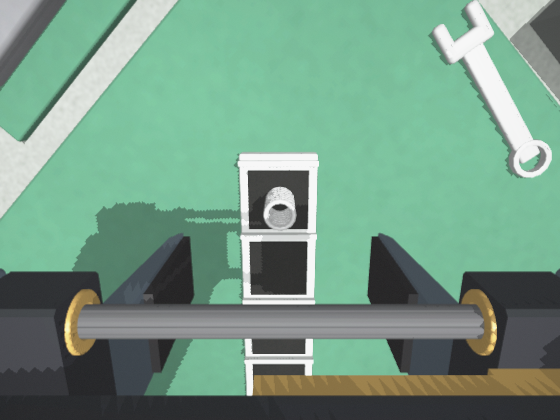

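The spring stands upright on the far pad, with its top at (281,214). The roller is next.

```bash
python3 -m creep '[{"translation":[-0.45,-3.44,0],"delta_rot":[0,0,0.0248]},{"translation":[-0.45,-3.44,0],"delta_rot":[0,0,0.0248]},{"translation":[-0.45,-3.44,0],"delta_rot":[0,0,0.0248]},{"translation":[-0.45,-3.44,0],"delta_rot":[0,0,0.0248]},{"translation":[-0.45,-3.44,0],"delta_rot":[0,0,0.0248]}]'
python3 -m creep '[{"translation":[-0.45,-3.44,0],"delta_rot":[0,0,0.0248]},{"translation":[-0.45,-3.44,0],"delta_rot":[0,0,0.0248]},{"translation":[-0.45,-3.44,0],"delta_rot":[0,0,0.0248]},{"translation":[-0.45,-3.44,0],"delta_rot":[0,0,0.0248]},{"translation":[-0.45,-3.44,0],"delta_rot":[0,0,0.0248]}]'
python3 -m creep '[{"translation":[-0.45,-3.44,0],"delta_rot":[0,0,0.0248]},{"translation":[-0.45,-3.44,0],"delta_rot":[0,0,0.0248]},{"translation":[-0.45,-3.44,0],"delta_rot":[0,0,0.0248]},{"translation":[-0.45,-3.44,0],"delta_rot":[0,0,0.0248]},{"translation":[-0.45,-3.44,0],"delta_rot":[0,0,0.0248]}]'
python3 -m creep '[{"translation":[0,0,0],"delta_rot":[0,0,0]},{"translation":[0,0,0],"delta_rot":[0,0,0]},{"translation":[0,0,0],"delta_rot":[0,0,0]},{"translation":[0,0,0],"delta_rot":[0,0,0]},{"translation":[0,0,0],"delta_rot":[0,0,0]}]'
python3 - <<'E'
from h import *
from workcell import optics
rep([542.9,-248.5,48],-24.05)
im,d=optics.grab_frame('wrist'); p=optics.camera_params('wrist'); cv2.imwrite('pics/w5.png',im[:,:,::-1]);np.savez("pics/w5.npz",im=im,d=d,**p)
c=cloud(p,d)
for n,z,xy in(('coupler',73,(570,-192)),('cup',65,(596,-136))):
    m=(abs(c[...,2]-z)<3)&(np.hypot(c[...,0]-xy[0],c[...,1]-xy[1])<27); q=c[m]; print(n,m.sum(),cv2.minEnclosingCircle(q[:,:2].astype(np.float32)))
E
```

```text
time_s: 8.6
ee_pos: [587.5, 94.5, 168.6]
ee_rot: [121.5, 90.0, -6.8]
force: [1.1, -0.7, 0.7]
gripper_width: 91.1
time_s: 9.02
ee_pos: [565.1, -77.7, 168.7]
ee_rot: [111.9, 90.0, -9.3]
force: [1.0, 0.5, 0.2]
gripper_width: 91.3
time_s: 9.43
ee_pos: [542.5, -249.8, 168.6]
ee_rot: [92.9, 90.0, -21.2]
force: [0.2, -0.3, -0.2]
gripper_width: 91.5
time_s: 9.85
ee_pos: [543.3, -246.9, 168.3]
ee_rot: [-179.6, 90.0, 66.2]
force: [-0.1, 0.3, 0.8]
gripper_width: 91.0
t 9.85 pos [ 543.3 -246.9  168.3] x [ 1.e-04  2.e-04 -1.e+00] yaw_y -24.12 F [-0.1  0.3  0.8] w 91.0 q [-26.  23.  92.   0.  65.  -1.]
  go cm [ -0.04  -0.16 -12.03]
  rot rad [-0.0002  0.0001  0.0012]
coupler 1604 ((570.4395751953125, -191.7286834716797), 14.83522891998291)
cup 785 ((593.1697998046875, -134.56277465820312), 18.919591903686523)
```

View pics/w5.png

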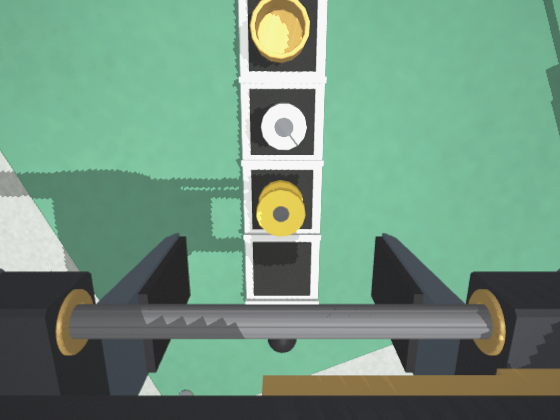

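The roller is at (281,213), with the coupler and cup undisturbed behind it. I'm descending on the roller.

```bash
python3 -m creep '[{"translation":[0,0,-3],"delta_rot":[0,0,0]},{"translation":[0,0,-3.5],"delta_rot":[0,0,0]},{"translation":[0,0,-3],"delta_rot":[0,0,0]},{"translation":[0,0,-2],"delta_rot":[0,0,0]},{"translation":[0,0,-0.52],"delta_rot":[0,0,0]}]'
python3 -m creep '[{"translation":[0,0,0],"delta_rot":[0,0,0]},{"translation":[0,0,0],"delta_rot":[0,0,0]},{"translation":[0,0,0],"delta_rot":[0,0,0]},{"translation":[0,0,0],"delta_rot":[0,0,0]},{"translation":[0,0,0],"delta_rot":[0,0,0]}]' -1 15
python3 -m creep '[{"translation":[0,0,0],"delta_rot":[0,0,0]},{"translation":[0,0,0],"delta_rot":[0,0,0]},{"translation":[0,0,0],"delta_rot":[0,0,0]},{"translation":[0,0,0],"delta_rot":[0,0,0]},{"translation":[0,0,0],"delta_rot":[0,0,0]}]'
python3 -m creep '[{"translation":[0,0,0],"delta_rot":[0,0,0]},{"translation":[0,0,0],"delta_rot":[0,0,0]},{"translation":[0,0,0],"delta_rot":[0,0,0]}]'
python3 -m creep '[{"translation":[0,0,0.5],"delta_rot":[0,0,0]},{"translation":[0,0,1.5],"delta_rot":[0,0,0]},{"translation":[0,0,2],"delta_rot":[0,0,0]},{"translation":[0,0,2],"delta_rot":[0,0,0]},{"translation":[0,0,2],"delta_rot":[0,0,0]}]'
python3 -m creep '[{"translation":[0,0,2],"delta_rot":[0,0,0]},{"translation":[0,0,1.5],"delta_rot":[0,0,0]},{"translation":[0,0,0.5],"delta_rot":[0,0,0]},{"translation":[0,0,0],"delta_rot":[0,0,0]},{"translation":[0,0,0],"delta_rot":[0,0,0]}]'
python3 - <<'E'
from h import *
from workcell import optics
rep([566.1,224.4,168],-45.5)
im,d=optics.grab_frame('wrist'); p=optics.camera_params('wrist'); cv2.imwrite('pics/w6.png',im[:,:,::-1])
E
```

```text
time_s: 10.32
ee_pos: [540.9, -246.1, 44.4]
ee_rot: [-91.8, 89.6, 154.1]
force: [-1.2, 1.2, -0.5]
gripper_width: 91.1
time_s: 10.73
ee_pos: [543.9, -248.5, 49.4]
ee_rot: [88.6, 89.8, -25.6]
force: [0.5, 0.0, 0.2]
gripper_width: 61.1
time_s: 11.15
ee_pos: [543.1, -248.2, 48.1]
ee_rot: [87.2, 90.0, -27.0]
force: [0.0, -0.1, 1.2]
gripper_width: 35.0
time_s: 11.4
ee_pos: [543.1, -248.2, 48.1]
ee_rot: [70.4, 90.0, -43.8]
force: [-0.2, 0.5, 3.0]
gripper_width: 34.9
time_s: 11.82
ee_pos: [542.9, -248.0, 128.7]
ee_rot: [-97.3, 90.0, 148.5]
force: [0.4, -0.1, -0.0]
gripper_width: 35.2
time_s: 12.23
ee_pos: [542.6, -247.9, 167.4]
ee_rot: [-92.6, 90.0, 153.2]
force: [-0.2, 0.4, -0.4]
gripper_width: 34.9
t 12.23 pos [ 542.6 -247.9  167.4] x [-7.e-04  4.e-04 -1.e+00] yaw_y -24.21 F [-0.2  0.4 -0.4] w 34.9 q [-26.  23.  92.   0.  65.  -1.]
  go cm [ 2.35 47.23  0.06]
  rot rad [-0.0005 -0.0007 -0.3716]
```

View pics/w6.png

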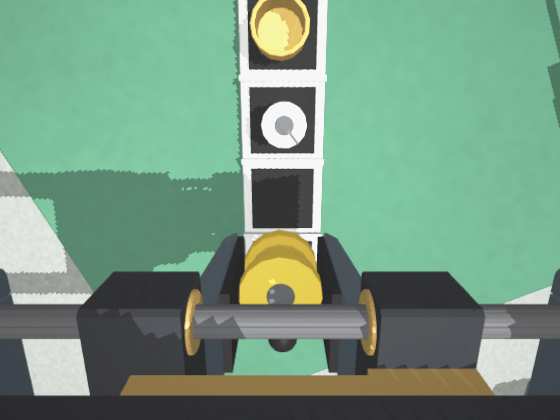

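The roller is held upright at about (281,270).

```bash
python3 -m creep '[{"translation":[0.05,1.1,0],"delta_rot":[0,0,0]},{"translation":[0.11,2.25,0],"delta_rot":[0,0,-0.0186]},{"translation":[0.11,2.25,0],"delta_rot":[0,0,-0.0186]},{"translation":[0.11,2.25,0],"delta_rot":[0,0,-0.0186]},{"translation":[0.11,2.25,0],"delta_rot":[0,0,-0.0186]}]'
python3 -m creep '[{"translation":[0.11,2.25,0],"delta_rot":[0,0,-0.0186]},{"translation":[0.11,2.25,0],"delta_rot":[0,0,-0.0186]},{"translation":[0.11,2.25,0],"delta_rot":[0,0,-0.0186]},{"translation":[0.11,2.25,0],"delta_rot":[0,0,-0.0186]},{"translation":[0.11,2.25,0],"delta_rot":[0,0,-0.0186]}]'
python3 -m creep '[{"translation":[0.11,2.25,0],"delta_rot":[0,0,-0.0186]},{"translation":[0.11,2.25,0],"delta_rot":[0,0,-0.0186]},{"translation":[0.11,2.25,0],"delta_rot":[0,0,-0.0186]},{"translation":[0.11,2.25,0],"delta_rot":[0,0,-0.0186]},{"translation":[0.11,2.25,0],"delta_rot":[0,0,-0.0186]}]'
python3 -m creep '[{"translation":[0.11,2.25,0],"delta_rot":[0,0,-0.0186]},{"translation":[0.11,2.25,0],"delta_rot":[0,0,-0.0186]},{"translation":[0.11,2.25,0],"delta_rot":[0,0,-0.0186]},{"translation":[0.11,2.25,0],"delta_rot":[0,0,-0.0186]},{"translation":[0.11,2.25,0],"delta_rot":[0,0,-0.0186]}]'
python3 -m creep '[{"translation":[0.11,2.25,0],"delta_rot":[0,0,-0.0186]},{"translation":[0.05,1.15,0],"delta_rot":[0,0,0]},{"translation":[0,0,0],"delta_rot":[0,0,0]},{"translation":[0,0,0],"delta_rot":[0,0,0]},{"translation":[0,0,0],"delta_rot":[0,0,0]}]'
python3 -m creep '[{"translation":[0,0,-1],"delta_rot":[0,0,0]},{"translation":[0,0,-2],"delta_rot":[0,0,0]},{"translation":[0,0,-2.5],"delta_rot":[0,0,0]},{"translation":[0,0,-2.5],"delta_rot":[0,0,0]},{"translation":[0,0,-2],"delta_rot":[0,0,0]}]'
python3 -m creep '[{"translation":[0,0,-1],"delta_rot":[0,0,0]},{"translation":[0,0,-0.5],"delta_rot":[0,0,0]},{"translation":[0,0,0],"delta_rot":[0,0,0]},{"translation":[0,0,0],"delta_rot":[0,0,0]},{"translation":[0,0,0],"delta_rot":[0,0,0]}]'
python3 - <<'E'
from h import *
from workcell import optics
rep([566.1,224.4,48],-45.5)
im,d=optics.grab_frame('wrist'); p=optics.camera_params('wrist'); cv2.imwrite('pics/w7.png',im[:,:,::-1])
im,d=optics.grab_frame('scene');cv2.imwrite('pics/s7.png',cv2.resize(im[120:260,240:440,::-1],None,fx=4,fy=4))
E
```

```text
time_s: 12.7
ee_pos: [547.2, -145.3, 166.7]
ee_rot: [-87.3, 89.9, 154.2]
force: [-0.4, -0.3, -0.7]
gripper_width: 35.1
time_s: 13.12
ee_pos: [552.5, -32.7, 166.9]
ee_rot: [-68.4, 89.9, 167.8]
force: [0.3, 0.5, 0.6]
gripper_width: 35.0
time_s: 13.53
ee_pos: [557.9, 79.6, 166.8]
ee_rot: [-50.9, 89.9, 180.0]
force: [-0.5, -0.8, -0.3]
gripper_width: 34.9
time_s: 13.95
ee_pos: [563.3, 192.0, 166.8]
ee_rot: [-34.0, 89.9, -168.5]
force: [0.4, -0.7, 0.3]
gripper_width: 35.1
time_s: 14.37
ee_pos: [565.6, 223.4, 167.5]
ee_rot: [1.4, 89.9, -134.1]
force: [-0.9, -0.5, -0.3]
gripper_width: 35.1
time_s: 14.78
ee_pos: [565.1, 222.7, 65.8]
ee_rot: [-16.8, 89.9, -152.4]
force: [-0.0, -0.1, -0.7]
gripper_width: 34.9
time_s: 15.2
ee_pos: [567.1, 224.5, 54.3]
ee_rot: [153.8, 89.8, 18.3]
force: [-0.7, -0.7, 0.4]
gripper_width: 34.9
t 15.2 pos [567.1 224.5  54.3] x [ 2.7e-03  9.0e-04 -1.0e+00] yaw_y -45.53 F [-0.7 -0.7  0.4] w 34.9 q [21. 30. 98. -0. 52. 66.]
  go cm [-0.1  -0.01 -0.63]
  rot rad [-0.0009  0.0027  0.0006]
```

View pics/s7.png

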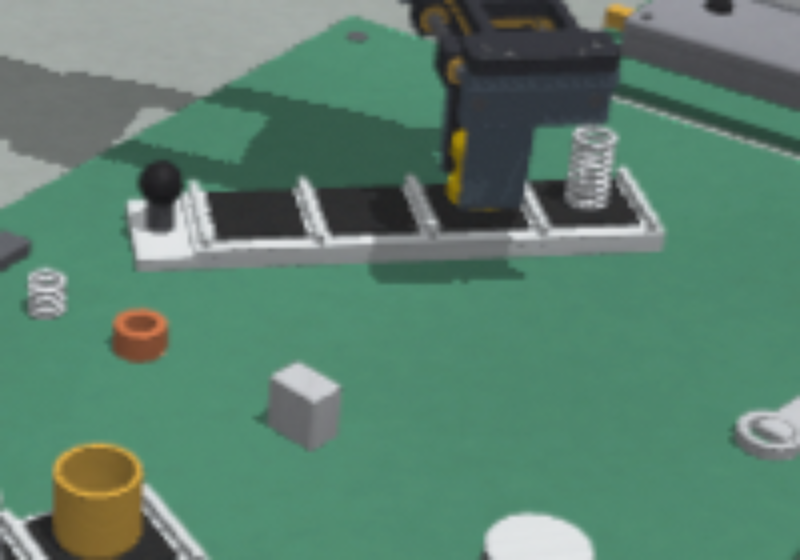

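The roller is upright over the third pad from the pin, and the spring beside it is undisturbed. I'll finish lowering.

```bash
python3 -m creep '[{"translation":[0,0,-0.2],"delta_rot":[0,0,0]},{"translation":[0,0,-0.2],"delta_rot":[0,0,0]},{"translation":[0,0,0],"delta_rot":[0,0,0]},{"translation":[0,0,0],"delta_rot":[0,0,0]},{"translation":[0,0,0],"delta_rot":[0,0,0]}]'
python3 -m creep '[{"translation":[0,0,-0.07],"delta_rot":[0,0,0]},{"translation":[0,0,0],"delta_rot":[0,0,0]},{"translation":[0,0,0],"delta_rot":[0,0,0]},{"translation":[0,0,0],"delta_rot":[0,0,0]},{"translation":[0,0,0],"delta_rot":[0,0,0]}]'

```

```text
time_s: 15.72
ee_pos: [566.0, 224.4, 49.0]
ee_rot: [80.0, 90.0, -55.5]
force: [0.0, -0.7, -0.7]
gripper_width: 35.0
time_s: 16.13
ee_pos: [566.1, 224.3, 48.3]
ee_rot: [86.2, 90.0, -49.3]
force: [-0.8, -0.3, -0.1]
gripper_width: 35.0
```

```bash
python3 -m creep '[{"translation":[0,0,0],"delta_rot":[0,0,0]},{"translation":[0,0,0],"delta_rot":[0,0,0]},{"translation":[0,0,0],"delta_rot":[0,0,0]},{"translation":[0,0,0],"delta_rot":[0,0,0]},{"translation":[0,0,0],"delta_rot":[0,0,0]}]' 0.5
python3 -m creep '[{"translation":[0,0,1],"delta_rot":[0,0,0]},{"translation":[0,0,3],"delta_rot":[0,0,0]},{"translation":[0,0,3],"delta_rot":[0,0,0]},{"translation":[0,0,3],"delta_rot":[0,0,0]},{"translation":[0,0,2],"delta_rot":[0,0,0]}]' 1
python3 - <<'E'
from h import *
from workcell import optics
rep([570.3,-192.1,168],-24.05)
im,d=optics.grab_frame('wrist'); p=optics.camera_params('wrist'); cv2.imwrite('pics/w8.png',im[:,:,::-1])
c=cloud(p,d)
for n,z,xy in(('roller',63,(566,224)),('spring',71,(610,268))):
    m=(abs(c[...,2]-z)<3)&(np.hypot(c[...,0]-xy[0],c[...,1]-xy[1])<27); q=c[m]; print(n,m.sum(),cv2.minEnclosingCircle(q[:,:2].astype(np.float32)),q[:,2].mean())
E
```

```text
time_s: 16.55
ee_pos: [566.1, 224.4, 48.3]
ee_rot: [111.4, 90.0, -24.1]
force: [0.5, 0.1, -0.2]
gripper_width: 65.5
time_s: 16.97
ee_pos: [567.1, 224.7, 172.3]
ee_rot: [155.5, 89.7, 20.0]
force: [0.7, 0.1, 0.1]
gripper_width: 91.0
t 16.97 pos [567.1 224.7 172.3] x [ 0.0045  0.0016 -1.    ] yaw_y -45.53 F [0.7 0.1 0.1] w 91.0 q [21. 23. 90. -0. 66. 66.]
  go cm [  0.32 -41.68  -0.43]
  rot rad [-0.0024  0.0041  0.3748]
roller 513 ((569.1796875, 225.41360473632812), 18.015050888061523) 65.22578859392382
spring 166 ((613.5355834960938, 268.7811584472656), 11.930459022521973) 73.02584688797036
```

View pics/w8.png

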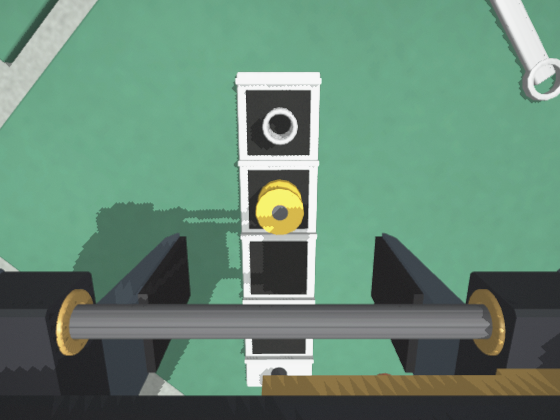

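Both parts stand centred, spring top at (280,126) and roller at (280,213). The coupler is next.

```bash
python3 -m creep '[{"translation":[0.03,-2.975,0],"delta_rot":[0,0,0.0266]},{"translation":[0.03,-2.975,0],"delta_rot":[0,0,0.0266]},{"translation":[0.03,-2.975,0],"delta_rot":[0,0,0.0266]},{"translation":[0.03,-2.975,0],"delta_rot":[0,0,0.0266]},{"translation":[0.03,-2.975,0],"delta_rot":[0,0,0.0266]}]'
python3 -m creep '[{"translation":[0.03,-2.975,0],"delta_rot":[0,0,0.0266]},{"translation":[0.03,-2.975,0],"delta_rot":[0,0,0.0266]},{"translation":[0.03,-2.975,0],"delta_rot":[0,0,0.0266]},{"translation":[0.03,-2.975,0],"delta_rot":[0,0,0.0266]},{"translation":[0.03,-2.975,0],"delta_rot":[0,0,0.0266]}]'
python3 -m creep '[{"translation":[0.03,-2.975,0],"delta_rot":[0,0,0.0266]},{"translation":[0.03,-2.975,0],"delta_rot":[0,0,0.0266]},{"translation":[0.03,-2.975,0],"delta_rot":[0,0,0.0266]},{"translation":[0.03,-2.975,0],"delta_rot":[0,0,0.0266]}]'
python3 -m creep '[{"translation":[0,0,0],"delta_rot":[0,0,0]},{"translation":[0,0,0],"delta_rot":[0,0,0]},{"translation":[0,0,0],"delta_rot":[0,0,0]},{"translation":[0,0,0],"delta_rot":[0,0,0]},{"translation":[0,0,0],"delta_rot":[0,0,0]}]'
python3 - <<'E'
from h import *
from workcell import optics
rep([570.3,-192.1,48],-24.05)
im,d=optics.grab_frame('wrist'); p=optics.camera_params('wrist'); cv2.imwrite('pics/w9.png',im[:,:,::-1]);np.savez("pics/w9.npz",im=im,d=d,**p)
c=cloud(p,d)
for n,z,xy in(('coupler',73,(570,-192)),('cup',65,(596,-136))):
    m=(abs(c[...,2]-z)<3)&(np.hypot(c[...,0]-xy[0],c[...,1]-xy[1])<27); q=c[m]; print(n,m.sum(),cv2.minEnclosingCircle(q[:,:2].astype(np.float32)),q[:,2].mean())
E
```

```text
time_s: 17.43
ee_pos: [567.3, 74.4, 168.9]
ee_rot: [125.8, 90.0, -2.0]
force: [-0.1, -0.2, -0.1]
gripper_width: 91.1
time_s: 17.85
ee_pos: [568.9, -74.6, 169.0]
ee_rot: [111.1, 90.0, -9.1]
force: [0.9, 1.0, -0.2]
gripper_width: 91.1
time_s: 18.18
ee_pos: [570.0, -193.6, 168.9]
ee_rot: [96.7, 90.0, -17.4]
force: [0.3, 0.7, -0.4]
gripper_width: 91.0
time_s: 18.6
ee_pos: [570.3, -190.9, 168.5]
ee_rot: [178.3, 90.0, 64.2]
force: [-0.1, -0.3, -0.5]
gripper_width: 91.2
t 18.6 pos [ 570.3 -190.9  168.5] x [ 1.e-04  2.e-04 -1.e+00] yaw_y -24.1 F [-0.1 -0.3 -0.5] w 91.2 q [-20.  23.  91.   0.  66.   4.]
  go cm [  0.    -0.12 -12.05]
  rot rad [-0.0002  0.0001  0.001 ]
coupler 1329 ((570.429443359375, -191.57164001464844), 15.055951118469238) 72.78589630799354
cup 735 ((593.1123657226562, -134.48870849609375), 18.909273147583008) 64.57396386247498
```

View pics/w9.png

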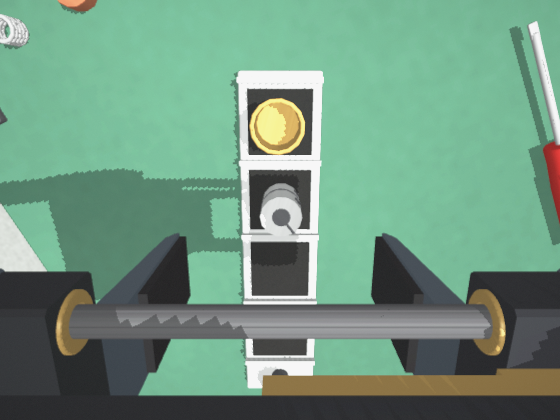

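The coupler is at (281,210) between the jaws, with the cup at (277,126).

```bash
python3 -m creep '[{"translation":[0,0,-3],"delta_rot":[0,0,0]},{"translation":[0,0,-3.5],"delta_rot":[0,0,0]},{"translation":[0,0,-3],"delta_rot":[0,0,0]},{"translation":[0,0,-1.5],"delta_rot":[0,0,0]},{"translation":[0,0,-1],"delta_rot":[0,0,0]}]'
python3 -m creep '[{"translation":[0,0,0],"delta_rot":[0,0,0]},{"translation":[0,0,0],"delta_rot":[0,0,0]},{"translation":[0,0,0],"delta_rot":[0,0,0]},{"translation":[0,0,0],"delta_rot":[0,0,0]},{"translation":[0,0,0],"delta_rot":[0,0,0]}]' -1 25
python3 -m creep '[{"translation":[0,0,0],"delta_rot":[0,0,0]},{"translation":[0,0,0],"delta_rot":[0,0,0]},{"translation":[0,0,0],"delta_rot":[0,0,0]},{"translation":[0,0,0],"delta_rot":[0,0,0]},{"translation":[0,0,0],"delta_rot":[0,0,0]}]'
python3 -m creep '[{"translation":[0,0,0],"delta_rot":[0,0,0]},{"translation":[0,0,0],"delta_rot":[0,0,0]},{"translation":[0,0,0],"delta_rot":[0,0,0]}]'
python3 -m creep '[{"translation":[0,0,0.5],"delta_rot":[0,0,0]},{"translation":[0,0,1.5],"delta_rot":[0,0,0]},{"translation":[0,0,2],"delta_rot":[0,0,0]},{"translation":[0,0,2],"delta_rot":[0,0,0]},{"translation":[0,0,2],"delta_rot":[0,0,0]}]'
python3 -m creep '[{"translation":[0,0,2],"delta_rot":[0,0,0]},{"translation":[0,0,1.5],"delta_rot":[0,0,0]},{"translation":[0,0,0.5],"delta_rot":[0,0,0]},{"translation":[0,0,0],"delta_rot":[0,0,0]},{"translation":[0,0,0],"delta_rot":[0,0,0]}]'
python3 - <<'E'
from h import *
from workcell import optics
rep([522.2,181.3,168],-45.5)
im,d=optics.grab_frame('wrist'); p=optics.camera_params('wrist'); cv2.imwrite('pics/w10.png',im[:,:,::-1])
E
```

```text
time_s: 19.07
ee_pos: [569.0, -190.9, 45.9]
ee_rot: [-86.1, 89.8, 159.8]
force: [0.3, 0.0, 0.1]
gripper_width: 91.6
time_s: 19.48
ee_pos: [571.0, -192.4, 49.6]
ee_rot: [94.9, 89.8, -19.3]
force: [-0.0, 0.1, 0.2]
gripper_width: 60.6
time_s: 19.9
ee_pos: [570.2, -192.2, 48.4]
ee_rot: [91.8, 90.0, -22.4]
force: [0.1, 0.3, 0.3]
gripper_width: 29.8
time_s: 20.15
ee_pos: [570.2, -192.2, 48.3]
ee_rot: [69.5, 90.0, -44.7]
force: [0.3, -0.7, 1.0]
gripper_width: 29.5
time_s: 20.57
ee_pos: [570.0, -192.0, 129.1]
ee_rot: [-91.1, 90.0, 154.7]
force: [1.2, -0.5, -1.2]
gripper_width: 29.2
time_s: 20.98
ee_pos: [569.8, -192.0, 167.7]
ee_rot: [-84.7, 90.0, 161.1]
force: [0.3, 0.0, -0.7]
gripper_width: 29.4
t 20.98 pos [ 569.8 -192.   167.7] x [-8.e-04  3.e-04 -1.e+00] yaw_y -24.18 F [ 0.3  0.  -0.7] w 29.4 q [-20.  23.  91.  -0.  66.   4.]
  go cm [-4.760e+00  3.733e+01  3.000e-02]
  rot rad [-0.0004 -0.0008 -0.372 ]
```

View pics/w10.png

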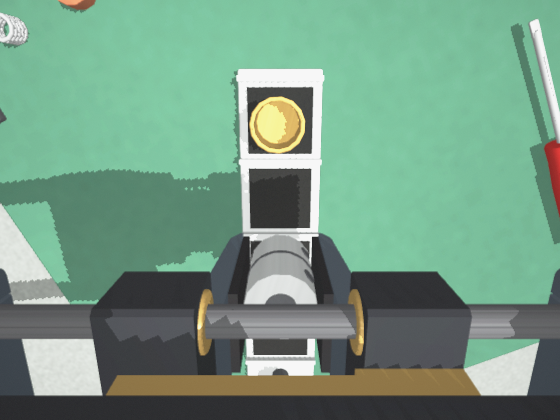

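The coupler is held upright at (281,270). I'm carrying it to the second place from the pin.

```bash
python3 -m creep '[{"translation":[-0.17,1.07,0],"delta_rot":[0,0,0]},{"translation":[-0.28,2.2,0],"delta_rot":[0,0,-0.02325]},{"translation":[-0.28,2.2,0],"delta_rot":[0,0,-0.02325]},{"translation":[-0.28,2.2,0],"delta_rot":[0,0,-0.02325]},{"translation":[-0.28,2.2,0],"delta_rot":[0,0,-0.02325]}]'
python3 -m creep '[{"translation":[-0.28,2.2,0],"delta_rot":[0,0,-0.02325]},{"translation":[-0.28,2.2,0],"delta_rot":[0,0,-0.02325]},{"translation":[-0.28,2.2,0],"delta_rot":[0,0,-0.02325]},{"translation":[-0.28,2.2,0],"delta_rot":[0,0,-0.02325]},{"translation":[-0.28,2.2,0],"delta_rot":[0,0,-0.02325]}]'
python3 -m creep '[{"translation":[-0.28,2.2,0],"delta_rot":[0,0,-0.02325]},{"translation":[-0.28,2.2,0],"delta_rot":[0,0,-0.02325]},{"translation":[-0.28,2.2,0],"delta_rot":[0,0,-0.02325]},{"translation":[-0.28,2.2,0],"delta_rot":[0,0,-0.02325]},{"translation":[-0.28,2.2,0],"delta_rot":[0,0,-0.02325]}]'
python3 -m creep '[{"translation":[-0.28,2.2,0],"delta_rot":[0,0,-0.02325]},{"translation":[-0.28,2.2,0],"delta_rot":[0,0,-0.02325]},{"translation":[-0.17,1.07,0],"delta_rot":[0,0,0]},{"translation":[0,0,0],"delta_rot":[0,0,0]},{"translation":[0,0,0],"delta_rot":[0,0,0]}]'
python3 -m creep '[{"translation":[0,0,-1],"delta_rot":[0,0,0]},{"translation":[0,0,-2],"delta_rot":[0,0,0]},{"translation":[0,0,-2.5],"delta_rot":[0,0,0]},{"translation":[0,0,-2.5],"delta_rot":[0,0,0]},{"translation":[0,0,-2],"delta_rot":[0,0,0]}]'
python3 -m creep '[{"translation":[0,0,-1],"delta_rot":[0,0,0]},{"translation":[0,0,-0.5],"delta_rot":[0,0,0]},{"translation":[0,0,-0.2],"delta_rot":[0,0,0]},{"translation":[0,0,-0.2],"delta_rot":[0,0,0]},{"translation":[0,0,0],"delta_rot":[0,0,0]}]'
python3 -m creep '[{"translation":[0,0,-0.07],"delta_rot":[0,0,0]},{"translation":[0,0,0],"delta_rot":[0,0,0]},{"translation":[0,0,0],"delta_rot":[0,0,0]},{"translation":[0,0,0],"delta_rot":[0,0,0]},{"translation":[0,0,0],"delta_rot":[0,0,0]}]'
python3 - <<'E'
from h import *
rep([522.2,181.3,48.4],-45.5)
E
```

```text
time_s: 21.45
ee_pos: [556.2, -91.7, 167.1]
ee_rot: [-79.6, 89.9, 160.8]
force: [0.4, -0.6, 0.1]
gripper_width: 29.5
time_s: 21.87
ee_pos: [542.1, 18.3, 167.2]
ee_rot: [-60.7, 89.9, 173.1]
force: [-0.3, -0.2, -0.6]
gripper_width: 29.5
time_s: 22.28
ee_pos: [527.9, 128.1, 167.2]
ee_rot: [-40.6, 89.9, -173.5]
force: [0.2, -0.1, -0.5]
gripper_width: 29.2
time_s: 22.7
ee_pos: [521.4, 181.2, 167.6]
ee_rot: [-0.4, 89.9, -135.7]
force: [0.0, -0.4, -0.8]
gripper_width: 29.7
time_s: 23.12
ee_pos: [521.2, 179.5, 66.0]
ee_rot: [-15.5, 89.9, -151.1]
force: [0.1, -0.4, -0.4]
gripper_width: 29.8
time_s: 23.53
ee_pos: [522.7, 181.2, 49.9]
ee_rot: [149.7, 89.9, 14.2]
force: [0.7, -0.6, -1.0]
gripper_width: 29.7
time_s: 23.95
ee_pos: [522.1, 181.4, 48.8]
ee_rot: [144.1, 90.0, 8.6]
force: [-0.0, 0.4, -0.4]
gripper_width: 29.4
t 23.95 pos [522.1 181.4  48.8] x [ 6.e-04  1.e-04 -1.e+00] yaw_y -45.49 F [-0.   0.4 -0.4] w 29.4 q [ 18.  26. 106.  -0.  47.  63.]
  go cm [ 0.01 -0.01 -0.04]
  rot rad [-0.0001  0.0006 -0.0002]
```

```bash
python3 -m creep '[{"translation":[0,0,0],"delta_rot":[0,0,0]},{"translation":[0,0,0],"delta_rot":[0,0,0]},{"translation":[0,0,0],"delta_rot":[0,0,0]},{"translation":[0,0,0],"delta_rot":[0,0,0]},{"translation":[0,0,0],"delta_rot":[0,0,0]}]' 0.5
python3 -m creep '[{"translation":[0,0,1],"delta_rot":[0,0,0]},{"translation":[0,0,3],"delta_rot":[0,0,0]},{"translation":[0,0,3],"delta_rot":[0,0,0]},{"translation":[0,0,3],"delta_rot":[0,0,0]},{"translation":[0,0,2],"delta_rot":[0,0,0]}]' 1
python3 -m creep '[{"translation":[0,0,0],"delta_rot":[0,0,0]},{"translation":[0,0,0],"delta_rot":[0,0,0]},{"translation":[0,0,0],"delta_rot":[0,0,0]},{"translation":[0,0,0],"delta_rot":[0,0,0]},{"translation":[0,0,0],"delta_rot":[0,0,0]}]'
python3 - <<'E'
from h import *
from workcell import optics
rep([593.2,-134.5,168],-24.05)
im,d=optics.grab_frame('wrist'); p=optics.camera_params('wrist'); cv2.imwrite('pics/w11.png',im[:,:,::-1])
c=cloud(p,d)
for n,z,xy in(('coupler',73,(522,181)),('roller',63,(566,224)),('spring',71,(610,268))):
    m=(abs(c[...,2]-z)<3)&(np.hypot(c[...,0]-xy[0],c[...,1]-xy[1])<27); q=c[m]; print(n,m.sum(),cv2.minEnclosingCircle(q[:,:2].astype(np.float32)),q[:,2].mean())
E
```

```text
time_s: 24.37
ee_pos: [522.1, 181.3, 48.6]
ee_rot: [121.4, 90.0, -14.1]
force: [-0.2, 0.6, 0.0]
gripper_width: 59.9
time_s: 24.78
ee_pos: [523.1, 181.6, 172.4]
ee_rot: [152.7, 89.7, 17.2]
force: [0.6, 0.4, -0.4]
gripper_width: 90.7
time_s: 25.2
ee_pos: [521.2, 181.0, 167.2]
ee_rot: [-24.5, 89.8, -160.0]
force: [0.4, -0.6, 0.1]
gripper_width: 91.2
t 25.2 pos [521.2 181.  167.2] x [-0.0027 -0.001  -1.    ] yaw_y -45.49 F [ 0.4 -0.6  0.1] w 91.2 q [18. 19. 98. -0. 63. 63.]
  go cm [  7.2  -31.55   0.08]
  rot rad [ 0.0015 -0.0025  0.3743]
coupler 1351 ((522.9921875, 181.37242126464844), 15.215271949768066) 72.91659658925983
roller 2181 ((566.4157104492188, 224.57110595703125), 17.789676666259766) 63.030099300423764
spring 648 ((610.933349609375, 267.94512939453125), 12.073647499084473) 70.65097827357496
```

View pics/w11.png

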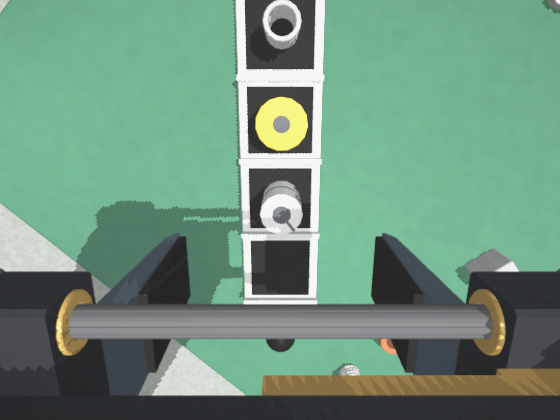

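The spring, roller and coupler all stand within about 1 mm of their pad centres. The cup is last.

```bash
python3 -m creep '[{"translation":[0.59,-2.63,0],"delta_rot":[0,0,0.031]},{"translation":[0.59,-2.63,0],"delta_rot":[0,0,0.031]},{"translation":[0.59,-2.63,0],"delta_rot":[0,0,0.031]},{"translation":[0.59,-2.63,0],"delta_rot":[0,0,0.031]},{"translation":[0.59,-2.63,0],"delta_rot":[0,0,0.031]}]'
python3 -m creep '[{"translation":[0.59,-2.63,0],"delta_rot":[0,0,0.031]},{"translation":[0.59,-2.63,0],"delta_rot":[0,0,0.031]},{"translation":[0.59,-2.63,0],"delta_rot":[0,0,0.031]},{"translation":[0.59,-2.63,0],"delta_rot":[0,0,0.031]},{"translation":[0.59,-2.63,0],"delta_rot":[0,0,0.031]}]'
python3 -m creep '[{"translation":[0.59,-2.63,0],"delta_rot":[0,0,0.031]},{"translation":[0.59,-2.63,0],"delta_rot":[0,0,0.031]},{"translation":[0,0,0],"delta_rot":[0,0,0]},{"translation":[0,0,0],"delta_rot":[0,0,0]},{"translation":[0,0,0],"delta_rot":[0,0,0]}]'
python3 -m creep '[{"translation":[0,0,0],"delta_rot":[0,0,0]},{"translation":[0,0,0],"delta_rot":[0,0,0]},{"translation":[0,0,0],"delta_rot":[0,0,0]}]'
python3 - <<'E'
from h import *
from workcell import optics
rep([593.2,-134.5,48],-24.05)
im,d=optics.grab_frame('wrist'); p=optics.camera_params('wrist'); cv2.imwrite('pics/w12.png',im[:,:,::-1])
c=cloud(p,d)
for n,z,xy in(('cup',65,(596,-136)),):
    m=(abs(c[...,2]-z)<3)&(np.hypot(c[...,0]-xy[0],c[...,1]-xy[1])<27); q=c[m]; print(n,m.sum(),cv2.minEnclosingCircle(q[:,:2].astype(np.float32)),q[:,2].mean())
E
```

```text
time_s: 25.67
ee_pos: [551.3, 48.6, 167.8]
ee_rot: [-48.2, 89.9, -174.7]
force: [-0.2, 0.3, 0.1]
gripper_width: 91.3
time_s: 26.08
ee_pos: [580.9, -83.0, 167.7]
ee_rot: [-71.4, 89.9, 170.9]
force: [0.2, 0.6, 0.3]
gripper_width: 91.4
time_s: 26.5
ee_pos: [592.3, -133.8, 167.8]
ee_rot: [-96.2, 89.9, 149.6]
force: [-0.9, -0.1, 0.5]
gripper_width: 91.3
time_s: 26.75
ee_pos: [592.7, -133.3, 168.7]
ee_rot: [169.6, 90.0, 55.5]
force: [0.3, 0.2, 0.3]
gripper_width: 91.2
t 26.75 pos [ 592.7 -133.3  168.7] x [ 0.e+00  1.e-04 -1.e+00] yaw_y -24.11 F [0.3 0.2 0.3] w 91.2 q [-14.  24.  90.   0.  66.  10.]
  go cm [  0.05  -0.12 -12.07]
  rot rad [-0.0001  0.      0.0011]
cup 653 ((593.0768432617188, -134.6060028076172), 19.172943115234375) 64.5055150686213
```

View pics/w12.png

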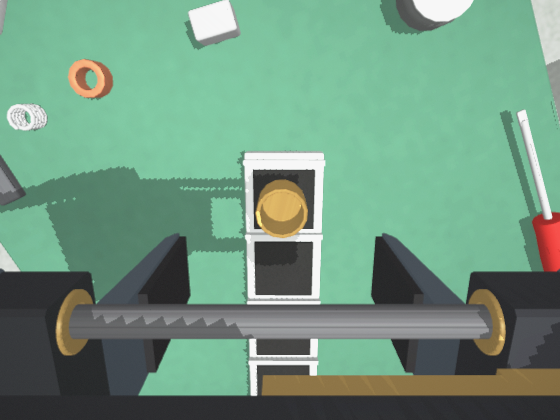

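The cup is centred between the jaws at (281,210).

```bash
python3 -m creep '[{"translation":[0,0,-3],"delta_rot":[0,0,0]},{"translation":[0,0,-3.5],"delta_rot":[0,0,0]},{"translation":[0,0,-3],"delta_rot":[0,0,0]},{"translation":[0,0,-1.5],"delta_rot":[0,0,0]},{"translation":[0,0,-1],"delta_rot":[0,0,0]}]'
python3 -m creep '[{"translation":[0,0,0],"delta_rot":[0,0,0]},{"translation":[0,0,0],"delta_rot":[0,0,0]},{"translation":[0,0,0],"delta_rot":[0,0,0]},{"translation":[0,0,0],"delta_rot":[0,0,0]},{"translation":[0,0,0],"delta_rot":[0,0,0]}]' -1 25
python3 -m creep '[{"translation":[0,0,0],"delta_rot":[0,0,0]},{"translation":[0,0,0],"delta_rot":[0,0,0]},{"translation":[0,0,0],"delta_rot":[0,0,0]},{"translation":[0,0,0],"delta_rot":[0,0,0]},{"translation":[0,0,0],"delta_rot":[0,0,0]}]'
python3 -m creep '[{"translation":[0,0,0],"delta_rot":[0,0,0]},{"translation":[0,0,0],"delta_rot":[0,0,0]},{"translation":[0,0,0],"delta_rot":[0,0,0]}]'
python3 -m creep '[{"translation":[0,0,0.5],"delta_rot":[0,0,0]},{"translation":[0,0,1.5],"delta_rot":[0,0,0]},{"translation":[0,0,2],"delta_rot":[0,0,0]},{"translation":[0,0,2],"delta_rot":[0,0,0]},{"translation":[0,0,2],"delta_rot":[0,0,0]}]'
python3 -m creep '[{"translation":[0,0,2],"delta_rot":[0,0,0]},{"translation":[0,0,1.5],"delta_rot":[0,0,0]},{"translation":[0,0,0.5],"delta_rot":[0,0,0]},{"translation":[0,0,0],"delta_rot":[0,0,0]},{"translation":[0,0,0],"delta_rot":[0,0,0]}]'
python3 - <<'E'
from h import *
from workcell import optics
rep([477.9,137.5,168],-45.5)
im,d=optics.grab_frame('wrist'); p=optics.camera_params('wrist'); cv2.imwrite('pics/w13.png',im[:,:,::-1])
E
```

```text
time_s: 27.22
ee_pos: [591.4, -133.5, 46.2]
ee_rot: [-79.7, 89.8, 166.1]
force: [-0.6, 0.0, 1.0]
gripper_width: 90.7
time_s: 27.63
ee_pos: [593.7, -134.5, 50.0]
ee_rot: [100.2, 89.8, -14.0]
force: [-0.2, 0.3, 0.0]
gripper_width: 60.8
time_s: 28.05
ee_pos: [593.0, -134.4, 48.8]
ee_rot: [96.8, 90.0, -17.4]
force: [-0.4, 0.7, 2.2]
gripper_width: 38.0
time_s: 28.3
ee_pos: [593.0, -134.4, 48.8]
ee_rot: [94.7, 90.0, -19.5]
force: [-0.3, 0.1, 2.9]
gripper_width: 38.1
time_s: 28.72
ee_pos: [592.4, -134.2, 128.9]
ee_rot: [-80.1, 89.9, 165.7]
force: [0.7, -0.7, -1.1]
gripper_width: 38.1
time_s: 29.13
ee_pos: [592.3, -134.2, 167.8]
ee_rot: [-78.5, 89.9, 167.4]
force: [0.2, 0.6, -1.3]
gripper_width: 38.1
t 29.13 pos [ 592.3 -134.2  167.8] x [-1.2e-03  3.0e-04 -1.0e+00] yaw_y -24.19 F [ 0.2  0.6 -1.3] w 38.1 q [-14.  24.  90.  -0.  66.  10.]
  go cm [-1.144e+01  2.717e+01  2.000e-02]
  rot rad [-0.0005 -0.0012 -0.372 ]
```

View pics/w13.png

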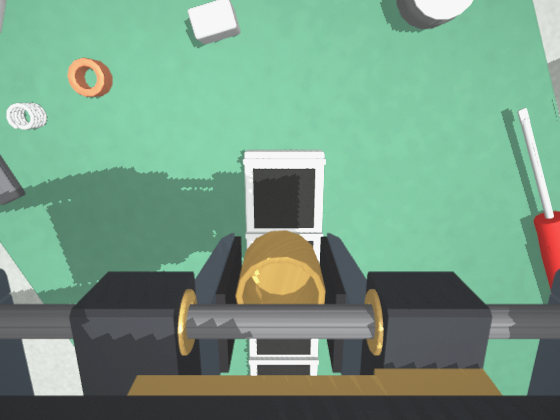

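The cup is held upright. I'm carrying it to the place beside the assembly rack's pin.

```bash
python3 -m creep '[{"translation":[-0.47,0.99,0],"delta_rot":[0,0,0]},{"translation":[-0.88,2.1,0],"delta_rot":[0,0,-0.031]},{"translation":[-0.88,2.1,0],"delta_rot":[0,0,-0.031]},{"translation":[-0.88,2.1,0],"delta_rot":[0,0,-0.031]},{"translation":[-0.88,2.1,0],"delta_rot":[0,0,-0.031]}]'
python3 -m creep '[{"translation":[-0.88,2.1,0],"delta_rot":[0,0,-0.031]},{"translation":[-0.88,2.1,0],"delta_rot":[0,0,-0.031]},{"translation":[-0.88,2.1,0],"delta_rot":[0,0,-0.031]},{"translation":[-0.88,2.1,0],"delta_rot":[0,0,-0.031]},{"translation":[-0.88,2.1,0],"delta_rot":[0,0,-0.031]}]'
python3 -m creep '[{"translation":[-0.88,2.1,0],"delta_rot":[0,0,-0.031]},{"translation":[-0.88,2.1,0],"delta_rot":[0,0,-0.031]},{"translation":[-0.88,2.1,0],"delta_rot":[0,0,-0.031]},{"translation":[-0.47,0.99,0],"delta_rot":[0,0,0]},{"translation":[0,0,0],"delta_rot":[0,0,0]}]'
python3 -m creep '[{"translation":[0,0,0],"delta_rot":[0,0,0]},{"translation":[0,0,0],"delta_rot":[0,0,0]},{"translation":[0,0,0],"delta_rot":[0,0,0]},{"translation":[0,0,0],"delta_rot":[0,0,0]}]'
python3 - <<'E'
from h import *
rep([477.9,137.5,48.76],-45.5)
E
python3 -m creep '[{"translation":[0,0,-1],"delta_rot":[0,0,0]},{"translation":[0,0,-2],"delta_rot":[0,0,0]},{"translation":[0,0,-2.5],"delta_rot":[0,0,0]},{"translation":[0,0,-2.5],"delta_rot":[0,0,0]},{"translation":[0,0,-2],"delta_rot":[0,0,0]}]'
python3 -m creep '[{"translation":[0,0,-1],"delta_rot":[0,0,0]},{"translation":[0,0,-0.5],"delta_rot":[0,0,0]},{"translation":[0,0,-0.2],"delta_rot":[0,0,0]},{"translation":[0,0,-0.2],"delta_rot":[0,0,0]},{"translation":[0,0,0],"delta_rot":[0,0,0]}]'
python3 -m creep '[{"translation":[0,0,-0.07],"delta_rot":[0,0,0]},{"translation":[0,0,0],"delta_rot":[0,0,0]},{"translation":[0,0,0],"delta_rot":[0,0,0]},{"translation":[0,0,0],"delta_rot":[0,0,0]},{"translation":[0,0,0],"delta_rot":[0,0,0]}]'
python3 - <<'E'
from h import *
rep([477.9,137.5,48.76],-45.5)
E
```

```text
time_s: 29.6
ee_pos: [551.3, -39.0, 167.3]
ee_rot: [-71.1, 89.8, 167.5]
force: [1.3, 1.3, -1.5]
gripper_width: 38.1
time_s: 30.02
ee_pos: [507.2, 66.0, 167.5]
ee_rot: [-50.6, 89.9, 179.1]
force: [0.1, -0.0, -1.7]
gripper_width: 37.9
time_s: 30.43
ee_pos: [476.1, 139.1, 167.9]
ee_rot: [-42.1, 89.9, -177.4]
force: [0.0, -0.3, -0.8]
gripper_width: 38.0
time_s: 30.77
ee_pos: [478.2, 136.6, 168.5]
ee_rot: [50.0, 90.0, -85.5]
force: [-0.6, -0.9, -0.7]
gripper_width: 37.9
t 30.77 pos [478.2 136.6 168.5] x [ 0.e+00 -3.e-04 -1.e+00] yaw_y -45.57 F [-0.6 -0.9 -0.7] w 37.9 q [ 15.  14. 105.  -0.  61.  60.]
  go cm [ -0.03   0.09 -11.97]
  rot rad [0.0003 0.     0.0011]
time_s: 31.18
ee_pos: [477.1, 136.7, 66.4]
ee_rot: [-24.2, 89.9, -159.8]
force: [0.1, 0.5, -0.8]
gripper_width: 38.0
time_s: 31.6
ee_pos: [478.5, 137.6, 50.2]
ee_rot: [147.7, 89.9, 12.2]
force: [0.5, 0.6, -0.6]
gripper_width: 38.0
time_s: 32.02
ee_pos: [478.0, 137.5, 49.2]
ee_rot: [140.2, 90.0, 4.7]
force: [1.1, 0.3, -0.1]
gripper_width: 38.0
t 32.02 pos [478.  137.5  49.2] x [ 6.e-04  1.e-04 -1.e+00] yaw_y -45.5 F [ 1.1  0.3 -0.1] w 38.0 q [ 15.  22. 114.  -0.  44.  60.]
  go cm [-0.01 -0.   -0.04]
  rot rad [-0.0001  0.0006 -0.0001]
```

Release, lift, and back off to check.

```bash
python3 -m creep '[{"translation":[0,0,0],"delta_rot":[0,0,0]},{"translation":[0,0,0],"delta_rot":[0,0,0]},{"translation":[0,0,0],"delta_rot":[0,0,0]},{"translation":[0,0,0],"delta_rot":[0,0,0]},{"translation":[0,0,0],"delta_rot":[0,0,0]}]' 0.6
python3 -m creep '[{"translation":[0,0,1],"delta_rot":[0,0,0]},{"translation":[0,0,3],"delta_rot":[0,0,0]},{"translation":[0,0,3],"delta_rot":[0,0,0]},{"translation":[0,0,3],"delta_rot":[0,0,0]},{"translation":[0,0,2],"delta_rot":[0,0,0]}]' 1
python3 -m creep '[{"translation":[-1,-2,0],"delta_rot":[0,0,0]},{"translation":[-1,-3,0],"delta_rot":[0,0,0]},{"translation":[-1,-3,0],"delta_rot":[0,0,0]},{"translation":[-1,-3,0],"delta_rot":[0,0,0]},{"translation":[0,0,0],"delta_rot":[0,0,0]}]'
python3 -m creep '[{"translation":[0,-3,0],"delta_rot":[0,0,0]},{"translation":[0,-3,0],"delta_rot":[0,0,0]},{"translation":[0,-3,0],"delta_rot":[0,0,0]},{"translation":[0,-2,0],"delta_rot":[0,0,0]},{"translation":[0,0,0],"delta_rot":[0,0,0]}]'
python3 -m creep '[{"translation":[0,0,0],"delta_rot":[0,0,0]},{"translation":[0,0,0],"delta_rot":[0,0,0]},{"translation":[0,0,0],"delta_rot":[0,0,0]},{"translation":[0,0,0],"delta_rot":[0,0,0]},{"translation":[0,0,0],"delta_rot":[0,0,0]}]'
python3 - <<'E'
from h import *
from workcell import optics
rep()
for n in('top','scene'):
    im,d=optics.grab_frame(n); p=optics.camera_params(n); cv2.imwrite(f'pics/{n}9.png',im[:,:,::-1])
    c=cloud(p,d)
    for k,z,xy in(('cup',65,(477.9,137.5)),('coupler',73,(522.2,181.3)),('roller',63,(566.1,224.4)),('spring',71,(610.4,267.8))):
        m=(abs(c[...,2]-z)<4)&(np.hypot(c[...,0]-xy[0],c[...,1]-xy[1])<27); q=c[m]
        if len(q): print(n,k,xy,m.sum(),cv2.minEnclosingCircle(q[:,:2].astype(np.float32)),q[:,2].mean())
E
```

```text
time_s: 32.43
ee_pos: [477.9, 137.5, 48.9]
ee_rot: [119.5, 90.0, -16.0]
force: [-0.1, 0.3, -0.2]
gripper_width: 68.3
time_s: 32.85
ee_pos: [478.8, 137.7, 172.5]
ee_rot: [149.6, 89.7, 14.1]
force: [0.5, 1.2, 0.8]
gripper_width: 91.1
time_s: 33.27
ee_pos: [435.6, 23.9, 169.5]
ee_rot: [16.0, 89.9, -119.7]
force: [-0.4, 0.2, -0.1]
gripper_width: 91.1
time_s: 33.68
ee_pos: [438.4, -85.1, 169.6]
ee_rot: [91.7, 89.9, -44.0]
force: [0.1, 0.3, -0.0]
gripper_width: 91.3
time_s: 34.1
ee_pos: [437.9, -81.7, 168.9]
ee_rot: [-171.4, 90.0, 53.2]
force: [-0.2, -0.3, 0.5]
gripper_width: 91.4
t 34.1 pos [437.9 -81.7 168.9] x [ 0.  0. -1.] yaw_y -45.41 F [-0.2 -0.3  0.5] w 91.4 q [-12.  10. 111.   0.  60.  33.]
top cup (477.9, 137.5) 72 ((477.3289794921875, 137.05007934570312), 19.021108627319336) 64.45228549585121
top coupler (522.2, 181.3) 136 ((522.4688720703125, 181.08058166503906), 14.953044891357422) 72.64296441265012
top roller (566.1, 224.4) 187 ((566.0906372070312, 223.67469787597656), 17.945796966552734) 62.84393526910721
top spring (610.4, 267.8) 44 ((610.6730346679688, 267.0740661621094), 12.007137298583984) 70.9726720247253
scene cup (477.9, 137.5) 70 ((476.43426513671875, 132.038330078125), 21.241979598999023) 63.2142357628648
scene coupler (522.2, 181.3) 82 ((520.6587524414062, 177.58216857910156), 14.996578216552734) 71.67634078484387
scene roller (566.1, 224.4) 112 ((564.6321411132812, 221.7091064453125), 20.323049545288086) 61.579081209507265
scene spring (610.4, 267.8) 29 ((609.3713989257812, 264.5910339355469), 12.992179870605469) 69.17415947191233
```

View pics/top9.png

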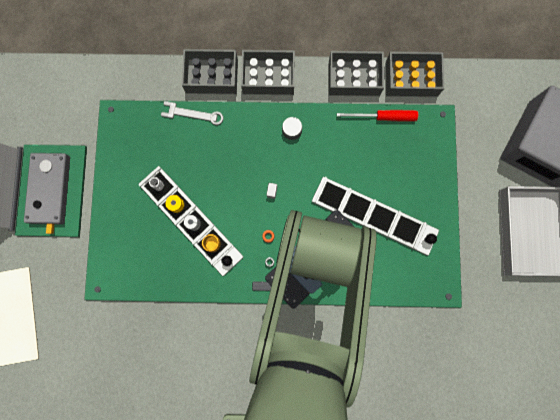

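View pics/scene9.png

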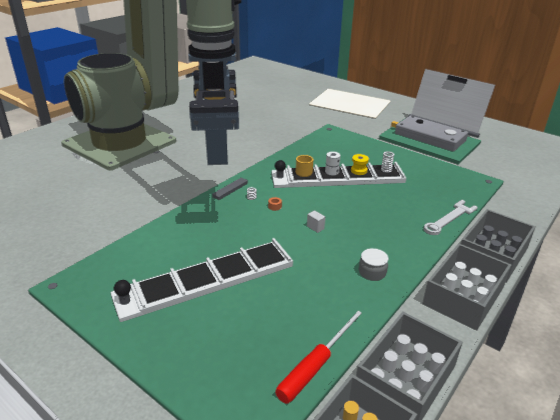

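The pictures show all four parts upright on the assembly rack: cup (211,243) beside the pin (227,262), then coupler (191,222), roller (174,203) and spring (157,183). The delivery rack is empty and the gripper is clear, so I'm handing in.

```bash
python3 -c "
from workcell import env; print(env.job_done())"
```

```text
the job is handed in; nothing more can be done
None
```

I moved all four parts to the assembly rack in reverse order and handed the job in at about 34 s. Counting from the assembly rack's pin, they now stand cup, coupler, roller, spring. On the delivery rack they stood spring, roller, coupler, cup from the pin.

- **Position:** the top camera puts each part within about 1 mm of its pad centre, upright at its full height. The wrist camera agreed for the spring, roller and coupler; I did not check the cup with it.
- **Disagreement:** the scene camera's depth readings were 3 to 6 mm off sideways and 1 to 2 mm low. It views from a slant and sees only part of each rim, so I relied on the other two cameras.
- **Clearance and force:** the gripper is open and well clear of everything. The highest wrist force in the readings after each move was about 3 N, seen while closing on the roller and the cup.

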